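Lid interlock check on a bench centrifuge with a set bevel gauge

ROBOT

A 7-joint arm with a two-finger parallel gripper is mounted at the origin on a cart in front of the work surface, level with it; the furniture and walls round the work are solid. World frame = base frame: x ahead of the robot, y to its left, z up, the work surface at z = 0. Lengths are in mm, angles in rad, forces in N, time in s.
With the tool pointing down it reaches from about 400 to 900 mm from the base axis. Payload 5.5 kg.
Tool frame: the origin (TCP) lies on the front face of the gripper's body, between the roots of the fingers; the fingertips stand 66 mm ahead of it and the grasp point (between the pads) lies 47 mm ahead of it (manip.grip_depth is the distance from the TCP to the grasp point, in mm); z points along the fingers, y is the line along which they close (so a half turn about z gives the same grasp; the last joint's range is limited). The gripper opens to 92 mm and grips with 3 to 60 N. Pads are 19 mm wide; open, the fingers measure 130 mm over their backs; the gripper's body (75 mm by 190 mm) begins 47 mm behind the grasp point.
Start: joints at [1.434, 0.501, -0.427, 1.55, 0.221, 1.138, -0.21], TCP at [253.032, -598.726, 292.229] pointing down, gripper open.
Joint ranges: [-2.88, 2.88], [-0.31, 2.03], [-1.54, 1.56], [0.2, 2.42], [-1.41, 4.55], [0.19, 2.02], [-2.57, 2.57]. Speed limits (rad/s): [2.57, 2.57, 3.14, 3.14, 3.14, 3.14, 3.14].

INTERFACE

Orientations are given as a rotation vector (axis times angle).
In Python, from plant import manip gives the robot as it stands.
- The arm moves only by the tool servo_tool, never from a script. Its argument "deltas" is one flat list of numbers, 4 for each row, row after row: the shift along the world's x, y, z in cm, then the turn about the world's z in rad. In form: [dx, dy, dz, twist, dx, dy, dz, twist, ...]. A call has 1 to 10 rows; each row shifts and turns the commanded pose from where the row before left it; what a row does not reach is not made up. A row lasts 1/10 s, in which the tool goes at most 50 mm and 8.59 degrees, less where a joint would pass 70% of its speed; a pose out of reach is approached as far as the arm can. A call is refused whole if a number of a shift passes 5 or a number of a turn 0.15, either way. A call with a gripper value outside its range is refused whole. "fingers" is the closure, from 0 (fully open) to 1 (shut), set as the call begins (left out, the last holds). The fingers move at their own pace and stop on an object; "grip_force" is the grip in N (left out, the last holds). Time passes only in rows, so rows that do not move let the fingers close. It gives the time, the measured TCP pose, the force, the opening and the grip force at its end, in the units of the state.
- manip.state(): the state, without advancing time (a new reading comes with each control period).
- manip.camera(name): name is "scene" or "top"; returns the picture (400x640x3 uint8, red, green, blue); there is no depth.
- manip.camera_info(name): a dict with "fx", "fy", "cx", "cy" (pixels), "extrinsics" (4x4, takes a point from camera to world coordinates). Camera axes: x right, y up, looking along -z (the intrinsics and any distortion apply to the point x, -y, -z); pixel columns grow to the right and rows downward; lengths in mm; the calibration is good to about 2 mm. A picture is of the moment at which its call begins. camera_info takes no time and is no camera call.
- manip.sign_off(): hands the job in; it is judged then, once.
Trained networks look in the newest picture that a camera, given by its name, has taken for a name from the list of things; names that differ only in an ending like _2 or _b are one class to them, and where a whole thing is asked for, a point or a joint stands for the part that bears it (a point fixed in the world has none). Each returns a list of dicts, best first, with "score" (0 to 1); they miss things now and then, are a little off and sometimes report something else, mostly with a low value. They report only what shows in the picture. A call takes as long as a camera call.
- manip.recognise(camera, thing): "location" ([row, column] in pixels, amid what is visible of it).
- manip.landmark_of(camera, thing): "location" ([row, column] in pixels: a listed point, or the origin of a listed thing).
The state is a dict: "t": time; "joints": joint angles; "joint_velocities": joint speeds; "tau": joint torques, N m; "position": TCP position; "tool_rot": TCP orientation; "ft_force": force on the tool from outside, world axes, zero at the start; "ft_torque": the same for the moment, N m; "width": finger opening in mm; "gripper_force": force on a finger pad.
Only numpy, scipy, OpenCV 4.12 (cv2) and the standard library are available. Lean on these libraries where they do the work, as an engineer would, in place of code of your own. Each camera call takes 0.05 s, during which the arm holds its last target. There are 200 camera calls.

TASK

Check the lid interlock of the small bench centrifuge: take the bevel gauge from the parts tray and stand it on the bench with the whole of its fence flush against the right-hand side of the centrifuge (blade rising towards the centrifuge's front, as the lid does) and let go of it, leaving its blade as it is set. Then take the bar on the sprung lid, lift the lid until it is parallel to the gauge's yellow blade, and hold it steady there: the program finishes while the gripper is still holding the lid up at that angle, for the interlock lamp to be read. Do not touch the lid with the gauge, do not throw the lid wide open, and leave the other things on the bench where they are.

Things in the scene. Friction and masses are not known exactly. Their poses are not given: they have to be found in the camera images.
- centrifuge: small bench centrifuge, fixed: white case 200 deep (its x) x 180 wide (y) x 80 mm high, blue lid on top. Origin: centre of its underside, at bench height; x points from its front (grey panel with knob and lamps, towards the robot) to its rear (hinge), y to its left, z up. Its right-hand side is the flat upright face at y = -90 mm, plain from 6 to 80 mm above the bench
- lid (a joint): angle of the centrifuge's blue lid (184 x 178 x 14 mm plate, round cloudy window) in rad: 0 shut and level, grows as the front edge is lifted (up to 1.2). A spring and its weight press it shut: pulling the bar along its arc takes about 3.5 N at the start, 5 N at 0.4 rad, 6.5 N at 0.8 rad; let go, it falls shut
- lid_hinge (a point): point in the middle of the lid's hinge axis, which runs along the centrifuge's y, 90 mm behind the case's centre and 86 mm above the bench. This frame turns with the lid: its x runs from the lid's front to the hinge, y to the left
- lid_bar (a point): middle of the round steel pull bar on the lid: 12 mm thick, 110 mm long along the lid's y between two standoffs, 36 mm clear above the lid's top near its front edge; in the lid_hinge frame at x = -166, z = +45 mm. The bar may turn between the finger pads. The frame turns with the lid
- gauge: bevel gauge, loose, 0.3 to 0.6 kg: dark grey foot 120 long (x) x 64 wide (y -34 to +30 mm) x 10 mm thick, aluminium fence 8 mm thick, 34 mm high along its left edge, black grip block on the foot. Origin: on its underside, midway along. x runs along the fence from its front to its rear end (blade pivot), y towards the fence, z up. The fence's flat outer face, y = +30 mm, goes against the case
- gauge_grip (a point): point in the black grip block, 14 mm to the right of the gauge's origin and 45 mm above its underside. The block is 16 mm thick along the gauge's x, 30 mm along its y, and its top is 62 mm above the underside; pinch it from above across the 16 mm
- gauge_blade (a joint): angle in rad between the gauge's yellow blade and its foot (the bench), 0.36 to 0.66, different every time, clamped stiffly by a brass wing nut. With the gauge flush, the lid is parallel to the blade when lid equals this value. Blade 3 x 18 x 104 mm, pivoted at gauge x = +48, y = +18.5, z = +22 mm, rising from there towards the gauge's front (-x)
- blade_pivot (a point): point on the blade's centre line at its pivot (gauge frame x = +48, y = +18.5, z = +22 mm); the frame turns with the blade: its x points along the blade from the raised free end to the pivot
- stopwatch: black stopwatch lying on the paper towel in front of the centrifuge, 65 x 56 x 12 mm; origin under its centre; leave alone
- measuring_bowl: grey metal measuring bowl with a neck, 91 mm across, 137 mm high, in front and to the left; origin under its centre; leave alone
- parts_tray: shallow steel parts tray, 166 x 226 x 29 mm over all, floor 2 mm thick, fixed on the bench; the gauge stands in it at the start. Origin: centre of its underside, 2.5 mm above the bench. A big cream machine (base 0.3 m high, its bowl and head higher) stands close to the tray's right, between it and the arm's start; another stands left of the centrifuge: keep clear of both

How it is judged (in metres and radians):
On the way, in this order (a step that is already met when the one before it is completed fails the run):
1. the gauge stands flat with its fence flush against the right-hand side of the centrifuge, let go of (angle between gauge's own z axis and vertical below 0.05 rad and contact force between each of the arm, the fingers and gauge below 0.1 N and linear speed of gauge below 0.01 m/s and value of joint lid below 0.1 rad and y of gauge in the frame of centrifuge between -0.1235 and -0.1165 m and angle between the x axis of gauge and the x axis of centrifuge, either way round below 0.04 rad and y of gauge_grip in the frame of centrifuge below -0.128 m and x of gauge in the frame of centrifuge between -0.043 and 0.043 m and height (world z) of gauge between -0.003 and 0.004 m), for 0.3 s.
2. the lid is lifted by the gripper until it is parallel to the blade (angle between the x axis of lid_hinge and the x axis of blade_pivot, either way round below 0.07 rad and contact force between the fingers and lid above 1.5 N), for 0.3 s.
At the end, for the whole second after the job is handed in: the gripper holds the lid still, parallel to the blade within 0.07 rad (4 degrees), fingers on it with over 1.5 N; the gauge stands flat on the bench, untouched, its fence within 3.5 mm of the right-hand side, parallel to it within 0.04 rad, its middle within 43 mm of that side's middle (all of step 2 and value of joint lid above 0.3 rad and velocity of joint lid between -0.05 and 0.05 rad/s and contact force between gauge and lid below 0.1 N and contact force between each of the arm, the fingers and gauge below 0.1 N and angle between gauge's own z axis and vertical below 0.05 rad and y of gauge in the frame of centrifuge between -0.1235 and -0.1165 m and angle between the x axis of gauge and the x axis of centrifuge, either way round below 0.04 rad and y of gauge_grip in the frame of centrifuge below -0.128 m and x of gauge in the frame of centrifuge between -0.043 and 0.043 m and height (world z) of gauge between -0.003 and 0.004 m); the arm keeps its last pose, push and grip.
It fails at once if the gauge touches the lid (contact force between gauge and lid above 1 N).
It fails at once if the lid is thrown wide open (over 1.0 rad) (value of joint lid above 1 rad).
It fails at once if the gauge is tipped over (angle between gauge's own z axis and vertical above 0.8 rad).
It fails at once if another thing on the bench is moved by more than 25 mm (distance of any of stopwatch, measuring_bowl from where it was at the start of the episode above 0.025 m).
It fails at once if the blade's setting is changed out of its range (value of joint gauge_blade below 0.32 rad or value of joint gauge_blade above 0.7 rad).
It also fails if it takes over 64 s, if anything falls off the work surface, if the arm or the gripper's body presses on something with over 40 N, if the wrist force passes 120 N, or if a joint passes its speed limit or range.

## Working session

There is one attempt and no reset: what is moved stays moved. The work goes in short steps, Python scripts to look and compute and a tool call to move; the robot and the scene stay as the last step left them, time stands still between calls to the robot, and variables do not carry over. Pictures are saved under pics/ and viewed, at most 10 in all, crops included, and the job is handed in when it is done.

Besides the shell and the picture viewer there is one more tool, called after "Request:" as name(argument=value, ...), one argument or row to a line, values as JSON. servo_tool: Moves the arm, as the interface text tells. Its arguments: {"type":"object","properties":{"deltas":{"type":"array","items":{"type":"number"}},"fingers":{"type":"number"},"grip_force":{"type":"number"}},"required":["deltas"]}

```bash
mkdir -p pics; ls
cat > h.py <<'E'
from plant import manip
import numpy as np, cv2
def K(c):
    i=manip.camera_info(c); return i, np.array(i["extrinsics"],float)
def ray(c,rc):
    i,E=K(c); r,q=rc
    d=np.array([(q-i["cx"])/i["fx"],-(r-i["cy"])/i["fy"],-1.])
    return E[:3,3],E[:3,:3]@d
def onz(c,rc,z):
    o,d=ray(c,rc); return o+d*(z-o[2])/d[2]
def proj(c,p):
    i,E=K(c); q=E[:3,:3].T@(np.array(p)-E[:3,3])
    return [i["cy"]-i["fy"]*q[1]/-q[2], i["cx"]+i["fx"]*q[0]/-q[2]]
def tri(a,b):
    (o1,d1),(o2,d2)=a,b
    A=np.stack([d1,-d2],1); s=np.linalg.lstsq(A,o2-o1,rcond=None)[0]
    p,q=o1+s[0]*d1,o2+s[1]*d2
    return (p+q)/2,np.linalg.norm(p-q)
def snap(c,n):
    im=manip.camera(c); cv2.imwrite(f"pics/{n}.png",im[:,:,::-1]); return im
E
python3 - <<'E'
from h import *
np.set_printoptions(precision=1,suppress=True)
for c in("scene","top"):
    snap(c,c+"0"); i=manip.camera_info(c); print({k:v for k,v in i.items() if k!="extrinsics"}); print(np.array(i["extrinsics"]))
L={}
for n in["centrifuge","lid_hinge","lid_bar","gauge","gauge_grip","blade_pivot","stopwatch","measuring_bowl","parts_tray"]:
    for c in("scene","top"):
        r=manip.landmark_of(c,n)[:2]; L[n,c]=r; print(n,c,[(np.round(x["location"],1),round(x["score"],2)) for x in r])
    if L[n,"scene"] and L[n,"top"]: print("  tri",tri(ray("scene",L[n,"scene"][0]["location"]),ray("top",L[n,"top"][0]["location"])))
print(manip.state())
E
cd pics; python3 -c "
import cv2;print(cv2.imread('scene0.png').shape)"
```

```text
pics
{'fx': 361.3856492591024, 'fy': 361.3856492591024, 'cx': 319.4364254463489, 'cy': 199.90974927159232}
[[ -0.8  -0.6   0.3 726.8]
 [  0.7  -0.7   0.4 544. ]
 [  0.    0.5   0.9 819.5]
 [  0.    0.    0.    1. ]]
{'fx': 429.95264527352344, 'fy': 429.95264527352344, 'cx': 317.53136656140776, 'cy': 201.0717855241536}
[[   0.     1.    -0.1  339.9]
 [  -1.     0.     0.   236. ]
 [   0.     0.1    1.  1024.5]
 [   0.     0.     0.     1. ]]
centrifuge scene [(array([270.6, 313. ]), 0.89)]
centrifuge top [(array([167.6, 268.8]), 0.88), (array([218.2, 370.6]), 0.36)]
  tri (array([551.9, 324.8,   6.8]), np.float64(7.138905356081836))
lid_hinge scene [(array([301.2, 315. ]), 0.77), (array([217.9, 311.1]), 0.69)]
lid_hinge top [(array([136.4, 238.7]), 0.97)]
  tri (array([607.3, 391.7,  70.9]), np.float64(1.506740015070326))
lid_bar scene [(array([216.5, 309.2]), 0.98), (array([160.8, 270.6]), 0.63)]
lid_bar top [(array([171.5, 295.2]), 0.94)]
  tri (array([513.1, 261.4, 140.9]), np.float64(2.903142606695135))
gauge scene [(array([165.7, 279.6]), 0.84)]
gauge top [(array([215.1, 388.1]),
[... 752 characters left out ...]
.2]), 0.68)]
  tri (array([267.1, 273. ,   7.8]), np.float64(6.050035529225437))
parts_tray scene [(array([167.7, 276.2]), 0.92)]
parts_tray top [(array([212.2, 390.6]), 0.58), (array([166.6, 271.7]), 0.49)]
  tri (array([443.5,  35.8,  11.6]), np.float64(1.0177004786393737))
{'t': 1.0, 'joints': array([ 1.4,  0.5, -0.4,  1.6,  0.2,  1.1, -0.2]), 'joint_velocities': array([ 0., -0., -0.,  0.,  0., -0.,  0.]), 'tau': array([ -0. , -56.6,  -5.8, -28. ,  -0.1,   0. ,   0. ]), 'position': array([ 253. , -598.7,  292.2]), 'tool_rot': array([-3.1, -0.6, -0. ]), 'ft_force': array([0. , 0.9, 1.1]), 'ft_torque': array([ 0.1, -0.1, -0. ]), 'gripper_force': 0.0, 'width': 91.8214775409408}
(400, 640, 3)
```

View pics/scene0.png

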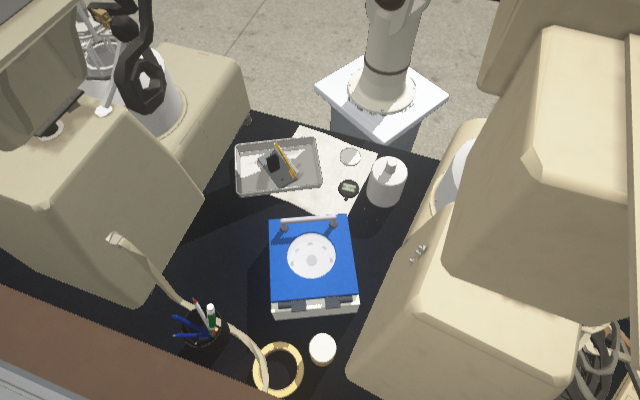

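View pics/top0.png

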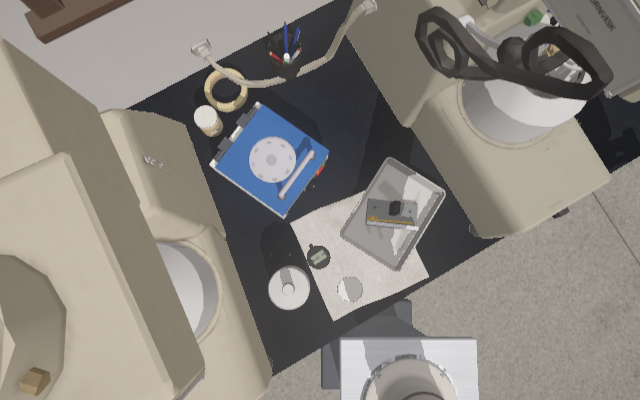

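```bash
cd pics; python3 -c "
import cv2,numpy as np
a=cv2.imread('scene0.png')[120:220,225:345];b=cv2.imread('top0.png')[170:260,340:450]
a=cv2.resize(a,None,fx=6.6,fy=6,interpolation=2)[:,:790]
cv2.imwrite('c1.png',cv2.resize(cv2.imread('scene0.png')[130:205,235:335],(800,600),interpolation=2))
cv2.imwrite('c2.png',cv2.resize(cv2.imread('top0.png')[175:250,340:440],(800,600),interpolation=2))"
```

```text
(no output)
```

View pics/c1.png

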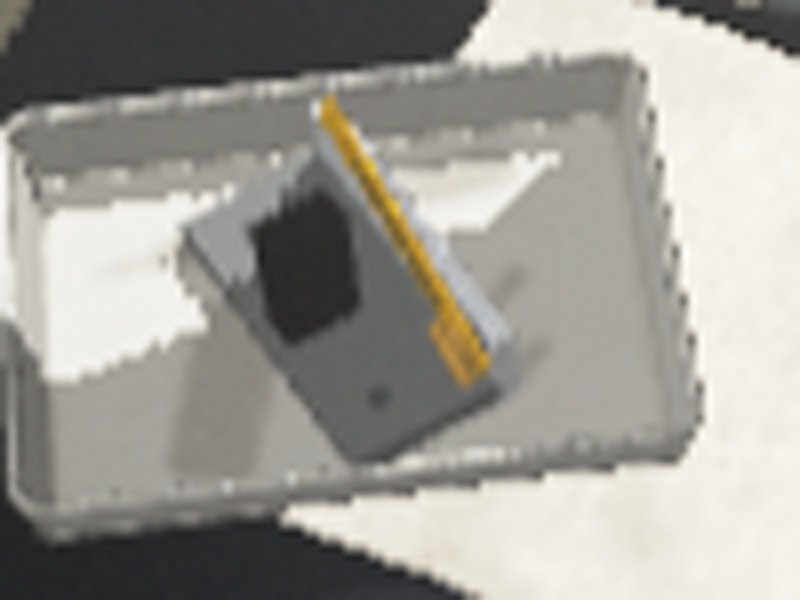

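View pics/c2.png

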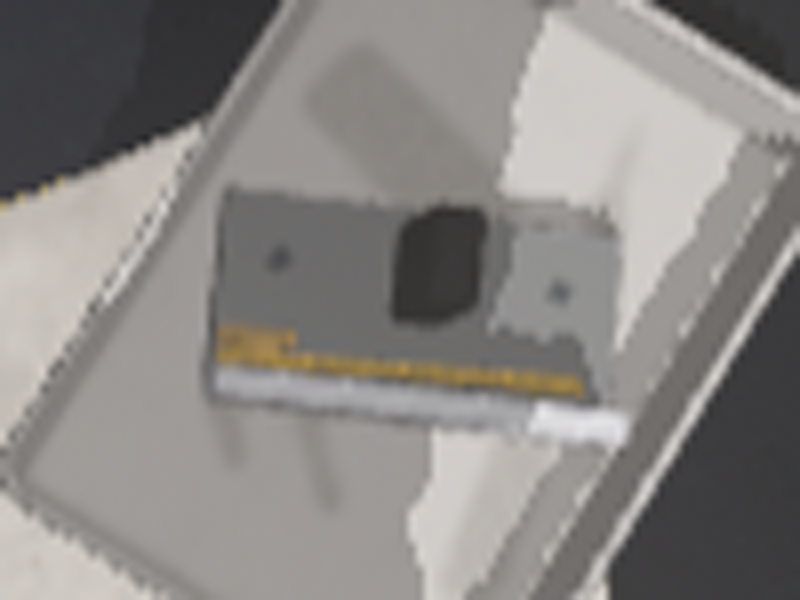

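Run:
```python
from h import *
np.set_printoptions(precision=0,suppress=True)
for z in(0,300): print(z,[onz("top",p,z)[:2] for p in([237,475],[175,610],[130,408],[10,350],[35,465],[140,500])])
# scene view of machine base corners
for z in(0,300): print(z,[onz("scene",p,z)[:2] for p in([118,250],[62,240],[198,203],[208,65],[305,135])])
z=90
C=[onz("top",p,94)[:2] for p in([215,283],[150,328],[103,258],[163,210])]; print(C)
for a,b in((1,2),(0,3),(0,1),(3,2)):
    d=C[b]-C[a]; print(np.linalg.norm(d),np.degrees(np.arctan2(d[1],d[0])))
```

```text
0 [array([ 386., -169.]), array([ 540., -511.]), array([648., -13.]), array([962., 129.]), array([ 900., -165.]), array([ 626., -241.])]
300 [array([372., -50.]), array([ 481., -292.]), array([558.,  60.]), array([780., 160.]), array([736., -47.]), array([ 542., -102.])]
0 [array([ 389., -169.]), array([ 270., -397.]), array([645., -19.]), array([ 931., -225.]), array([907., 122.])]
300 [array([513.,  92.]), array([437., -53.]), array([675., 187.]), array([856.,  56.]), array([841., 276.])]
[array([427., 287.]), array([572., 189.]), array([679., 346.]), array([541., 448.])]
189.45795002410077 55.93219211654666
197.26349965210625 54.87774986061998
175.0240780839299 -33.89962572986648
171.54681759425074 -36.492798468413255
```

Run:
```python
from h import *
np.set_printoptions(precision=1,suppress=True)
T=lambda x,y:[175+y/8,340+x/8]; S=lambda x,y:[130+y/8,235+x/8]
def ang(p,q): d=p-q; return np.linalg.norm(d),np.degrees(np.arctan2(d[1],d[0])),p[:2],q[:2]
print("fence outer top",ang(onz("top",T(212,400),38),onz("top",T(628,441),38)))
print("fence inner top",ang(onz("top",T(215,370),38),onz("top",T(620,408),38)))
print("foot right edge",ang(onz("top",T(225,188),14),onz("top",T(618,230),14)))
print("fence scene",ang(onz("scene",S(512,348),38),onz("scene",S(318,118),38)))
print("block top view",[onz("top",T(440,265),z)[:2] for z in(50,66)], onz("scene",S(298,220),60)[:2])
tip=tri(ray("top",T(582,386)),ray("scene",S(330,100))); piv=tri(ray("top",T(222,358)),ray("scene",S(480,370)))
print(tip,piv); d=tip[0]-piv[0]; print("blade",np.arctan2(d[2],np.hypot(*d[:2])),np.linalg.norm(d))
```

```text
fence outer top (np.float64(120.80782351367489), np.float64(84.68653469848319), array([410.5,  97.8]), array([399.3, -22.5]))
fence inner top (np.float64(117.70561345871799), np.float64(84.9624242719371), array([419.1,  96.8]), array([408.8, -20.5]))
foot right edge (np.float64(117.89264551675669), np.float64(84.25936811657334), array([475.3,  89.8]), array([463.5, -27.5]))
fence scene (np.float64(117.62230342600651), np.float64(85.42564484504715), array([419. , 105.4]), array([409.6, -11.8]))
block top view [array([448.7,  33.5]), array([446.9,  36.8])] [449.   33.3]
(array([411.8,  -2.5,  59. ]), np.float64(4.829919333178669)) (array([424.1,  92. ,  15. ]), np.float64(1.3506733992720148))
blade 0.43209050435885754 104.88823509690208
```

Request:
servo_tool(
  deltas=[0.6, 3.4, 2, 0, 0.6, 3.4, 2, 0, 0.6, 3.4, 2, 0, 0.6, 3.4, 2, 0, 0.6, 3.4, 2, 0, 0.6, 3.4, 2, 0, 0.6, 3.4, 2, 0, 0.6, 3.4, 2, 0],
  fingers=0,
)

```text
t: 1.8
position: [301.2, -325.1, 453.2]
tool_rot: [3.078, 0.624, -0.0]
ft_force: [1.4, -0.6, 0.1]
width: 91.6
gripper_force: 0.0
```

Request:
servo_tool(
  deltas=[1.2, 4, 0, -0.049, 1.2, 4, 0, -0.049, 1.2, 4, 0, -0.049, 1.2, 4, 0, -0.049, 1.2, 4, 0, -0.049, 1.7, 4, 0, -0.049, 1.7, 4, 0, -0.049, 1.7, 4, 0, -0.049, 1.7, 3, 0, -0.049, 1.9, 0.9, 0, -0.049],
)

```text
t: 2.8
position: [448.0, 37.0, 453.2]
tool_rot: [3.135, -0.136, 0.004]
ft_force: [-0.9, -0.1, -0.4]
width: 92.2
gripper_force: 0.0
```

Request:
servo_tool(
  deltas=[0, 0, -4, 0, 0, 0, -4, 0, 0, 0, -4, 0, 0, 0, -4, 0, 0, 0, -4, 0, 0, 0, -2, 0, 0, 0, 0, 0],
)

```text
t: 3.5
position: [446.0, 32.2, 229.8]
tool_rot: [-3.138, 0.14, 0.009]
ft_force: [0.1, -0.2, 0.8]
width: 91.8
gripper_force: 0.0
```

Run:
```python
from h import *
np.set_printoptions(precision=4,suppress=True)
s=manip.state(); print(s["position"],s["tool_rot"],s["joints"],2*np.degrees(np.arctan2(s["tool_rot"][1],s["tool_rot"][0]))-90)
snap("scene","s1")
im=cv2.imread("pics/s1.png")[90:210,210:370]; cv2.imwrite("pics/s1c.png",cv2.resize(im,(800,600),interpolation=2))
```

```text
[446.0283  32.2313 229.8357] [-3.1378  0.1401  0.0087] [ 0.8208  0.3941 -1.1182  2.0813  0.4408  0.9344 -2.2005] 264.8869801114676
```

View pics/s1c.png

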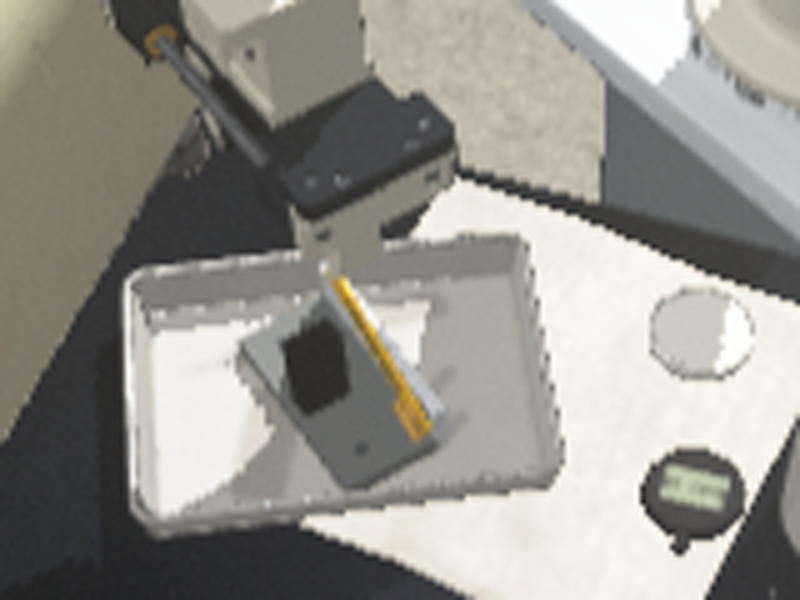

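Request:
servo_tool(
  deltas=[0, 0, 0, 0.15, 0, 0, 0, 0.15, 0, 0, 0, 0.15, 0, 0, 0, 0.15, 0, 0, 0, 0.15, 0, 0, 0, 0.15, 0, 0, 0, 0.15, 0, 0, 0, 0.15, 0, 0, 0, 0.15, 0, 0, 0, 0.15],
)

```text
t: 4.55
position: [449.3, 31.8, 234.3]
tool_rot: [2.386, 2.039, 0.003]
ft_force: [0.2, 0.1, -1.2]
width: 91.8
gripper_force: 0.0
```

Request:
servo_tool(
  deltas=[0, 0, 0, 0.15, 0, 0, 0, 0.15, 0, 0, 0, 0.15, 0, 0, 0, 0.15, 0, 0, 0, 0.15, 0, 0, 0, 0.15, 0, 0, 0, 0.15, 0, 0, 0, 0.15, 0, 0, 0, 0.15, 0, 0, 0, 0.14],
)

```text
t: 5.55
position: [449.3, 31.7, 234.2]
tool_rot: [0.372, 3.117, -0.001]
ft_force: [-0.3, -0.3, 1.3]
width: 91.8
gripper_force: 0.0
```

Request:
servo_tool(
  deltas=[0, 0, 0, 0.15, 0, 0, -2, 0, 0, 0, -2, 0, 0, 0, 0, 0],
)

```text
t: 5.95
position: [448.1, 31.2, 192.3]
tool_rot: [-0.147, -3.138, 0.003]
ft_force: [-0.6, 0.1, 0.2]
width: 92.2
gripper_force: 0.0
```

Run:
```python
from h import *
np.set_printoptions(precision=4,suppress=True)
s=manip.state(); print(s["position"],s["tool_rot"],s["joints"],2*np.degrees(np.arctan2(s["tool_rot"][1],s["tool_rot"][0]))-90)
```

```text
[448.1357  31.2025 192.3056] [-0.1466 -3.1376  0.0025] [ 0.9574  0.7749 -1.4388  2.1073  0.8859  1.112   0.5497] -275.3519573128817
```

Request:
servo_tool(
  deltas=[0, 0.3, -3, 0, 0, 0, -3, 0, 0, 0, -2, 0, 0, 0, -1, 0, 0, 0, 0, 0],
)

```text
t: 6.45
position: [448.6, 35.0, 102.7]
tool_rot: [0.145, 3.138, -0.0]
ft_force: [-0.1, -0.3, -0.3]
width: 91.8
gripper_force: 0.0
```

Request:
servo_tool(
  deltas=[0, 0, 0, 0, 0, 0, 0, 0, 0, 0, 0, 0, 0, 0, 0, 0, 0, 0, 0, 0, 0, 0, 0, 0, 0, 0, 0, 0],
  fingers=1,
  grip_force=25,
)

```text
t: 7.15
position: [448.0, 35.3, 102.2]
tool_rot: [-0.144, -3.138, -0.0]
ft_force: [-0.3, -0.3, -0.1]
width: 40.4
gripper_force: 0.0
```

Request:
servo_tool(
  deltas=[0, 0, 1, 0, 0, 0, 2, 0, 0, 0, 2, 0, 0, 0, 2, 0, 0, 0, 2, 0, 0, 0, 1, 0, 0, 0, 0, 0],
)

```text
t: 7.85
position: [448.7, 35.4, 203.5]
tool_rot: [0.144, 3.136, -0.0]
ft_force: [0.0, 0.8, -0.6]
width: 0.1
gripper_force: 0.0
```

Run:
```python
from h import *
np.set_printoptions(precision=4,suppress=True)
s=manip.state(); print(s["position"],s["width"],s["joints"],2*np.degrees(np.arctan2(s["tool_rot"][1],s["tool_rot"][0]))-90)
```

```text
[448.7211  35.3672 203.4804] 0.13712472364012024 [ 0.9613  0.7527 -1.4525  2.0989  0.8577  1.1168  0.5632] 84.72502609689204
```

Request:
servo_tool(
  deltas=[0, 0, 0, 0, 0, 0, 0, 0, 0, 0, 0, 0, 0, 0, 0, 0, 0, 0, 0, 0, 0, 0, 0, 0, 0, 0, 0, 0, 0, 0, 0, 0],
  fingers=0.3,
)

```text
t: 8.65
position: [448.1, 35.3, 202.2]
tool_rot: [-0.144, -3.138, -0.0]
ft_force: [-0.2, 0.8, -0.5]
width: 59.7
gripper_force: 0.0
```

Run:
```python
from h import *
a=cv2.imread("pics/s1.png"); snap("scene","s2"); b=cv2.imread("pics/s2.png")
r=manip.landmark_of("scene","gauge_grip")[:1]; print(r, manip.state()["width"])
# yellow blade pixels shift
for im in(a,b):
    h=cv2.cvtColor(im[130:190,235:320],cv2.COLOR_BGR2HSV); m=cv2.inRange(h,(15,150,100),(30,255,255)); ys,xs=np.nonzero(m); print(len(xs),xs.mean()+235,ys.mean()+130,xs.max(),ys.max())
```

```text
[{'location': [161.5, 274.6], 'score': 0.56}] 63.41374126859445
66 287.5151515151515 163.72727272727272 60 46
59 288.4237288135593 165.22033898305085 60 46
```

Request:
servo_tool(
  deltas=[0, 0, -3, 0, 0, 0, -3, 0, 0, 0, -2, 0, 0, 0, -1, 0, 0, 0, -1, 0, 0, 0, 0, 0],
)

```text
t: 9.35
position: [447.8, 35.3, 101.7]
tool_rot: [-0.144, -3.137, -0.0]
ft_force: [-0.4, 0.4, -0.2]
width: 64.0
gripper_force: 0.0
```

Request:
servo_tool(
  deltas=[0, 0, 0, 0, 0, 0, 0, 0, 0, 0, 0, 0, 0, 0, 0, 0, 0, 0, 0, 0, 0, 0, 0, 0, 0, 0, 0, 0, 0, 0, 0, 0, 0, 0, 0, 0, 0, 0, 0, 0],
  fingers=1,
  grip_force=25,
)

```text
t: 10.35
position: [448.1, 35.3, 102.3]
tool_rot: [0.144, 3.138, 0.0]
ft_force: [0.1, -0.9, 0.7]
width: 15.7
gripper_force: 24.9
```

Request:
servo_tool(
  deltas=[0, 0, 1, 0, 0, 0, 1, 0, 0, 0, 2, 0, 0, 0, 2, 0, 0, 0, 2, 0, 0, 0, 2, 0, 0, 0, 0, 0],
)

```text
t: 11.05
position: [449.2, 35.6, 204.6]
tool_rot: [0.144, 3.134, 0.0]
ft_force: [-0.3, -0.4, -3.2]
width: 15.9
gripper_force: 24.9
```

Run:
```python
from h import *
np.set_printoptions(precision=1,suppress=True)
for c in("top","scene"):
    im=cv2.imread(f"pics/{c}0.png"); h=cv2.cvtColor(im,cv2.COLOR_BGR2HSV)
    m=cv2.inRange(h,(100,140,60),(125,255,255))
    cs=max(cv2.findContours(m,cv2.RETR_EXTERNAL,cv2.CHAIN_APPROX_NONE)[0],key=cv2.contourArea)[:,0]
    for z in(89,94):
        P=np.array([onz(c,[y,x],z)[:2] for x,y in cs],np.float32)
        r=cv2.minAreaRect(P); print(c,z,r); print(cv2.boxPoints(r).tolist())
    print(c,"bar131",onz(c,manip.landmark_of(c,"lid_bar")[0]["location"],131), )
s=manip.state(); print(s["position"],s["width"],s["joints"])
```

```text
top 89 ((552.957763671875, 312.52716064453125), (183.58424377441406, 175.8783721923828), 55.03908157348633)
[[428.289306640625, 287.69024658203125], [572.42919921875, 186.90887451171875], [677.626220703125, 337.36407470703125], [533.486328125, 438.14544677734375]]
top 94 ((551.81884765625, 312.1182861328125), (182.6031494140625, 174.93836975097656), 55.03910827636719)
[[427.8166809082031, 287.4140319824219], [571.186279296875, 187.17135620117188], [675.821044921875, 336.8225402832031], [532.451416015625, 437.0652160644531]]
top bar131 [516.1 260.6 131. ]
scene 89 ((551.6694946289062, 313.6590576171875), (187.97329711914062, 179.88995361328125), 54.894107818603516)
[[424.03564453125, 288.4958801269531], [571.201904296875, 185.04306030273438], [679.3033447265625, 338.8222351074219], [532.1370849609375, 442.2750549316406]]
scene 94 ((552.8681640625, 315.2353515625), (186.68670654296875, 178.65872192382812), 54.89406967163086)
[[426.1078796386719, 290.2444763183594], [572.2667846679688, 187.49966430664062], [679.62841796875, 340.2262268066406], [533.4695434570312, 442.9710388183594]]
scene bar131 [514.9 260.1 131. ]
[448.   34.9 202.2] 15.7598258068085 [ 1.   0.7 -1.4  2.1  0.9  1.1  0.6]
```

Request:
servo_tool(
  deltas=[3, 2.4, 0, -0.065, 3, 2.4, 0, -0.065, 3, 2.4, 0, -0.065, 3, 2.4, 0, -0.065, 3, 2.4, 0, -0.065, 3, 2.4, 0, -0.065, 3, 2.4, 0, -0.065, 3, 2.4, 0, -0.065, 0, 0, 0, 0, 0, 0, 0, 0],
)

```text
t: 12.15
position: [687.0, 228.4, 199.8]
tool_rot: [-0.942, -2.994, 0.003]
ft_force: [0.0, -0.3, -3.6]
width: 15.6
gripper_force: 25.0
```

Run:
```python
from h import *
np.set_printoptions(precision=2,suppress=True)
s=manip.state(); print(s["position"],s["width"],s["joints"],2*np.degrees(np.arctan2(s["tool_rot"][1],s["tool_rot"][0]))-90,s["ft_force"])
snap("top","t2"); im=cv2.imread("pics/t2.png")[40:220,180:420]; cv2.imwrite("pics/t2c.png",cv2.resize(im,(800,600),interpolation=2))
print([onz("top",p,0)[:2] for p in([73,310],[77,280],[50,340],[50,285])])
```

```text
[686.97 228.41 199.76] 15.609183788173839 [ 0.24  0.96 -1.08  1.4   0.85  1.29  0.08] -304.92088723538086 [ 0.02 -0.29 -3.58]
[array([792.22, 229.83]), array([780.66, 304.4 ]), array([854.04, 154.63]), array([851.75, 292.91])]
```

View pics/t2c.png

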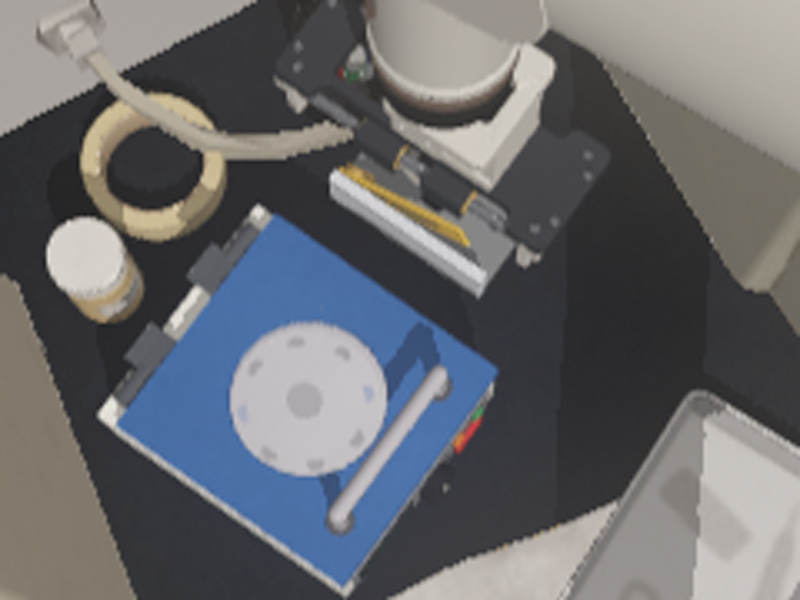

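Request:
servo_tool(
  deltas=[0, 0, -2, 0, 0, 0, -3, 0, 0, 0, -2, 0, 0, 0, -1.5, 0, 0, 0, -1, 0, 0, 0, 0, 0, 0, 0, 0, 0],
)

```text
t: 12.9
position: [688.3, 227.6, 107.9]
tool_rot: [0.946, 2.995, 0.002]
ft_force: [0.2, -0.3, -2.9]
width: 15.7
gripper_force: 25.0
```

Run:
```python
from h import *
np.set_printoptions(precision=2,suppress=True)
s=manip.state(); print(s["position"],s["joints"],s["ft_force"])
snap("top","t3"); im=cv2.imread("pics/t3.png")[50:170,220:380]; cv2.imwrite("pics/t3c.png",cv2.resize(im,(800,600),interpolation=2))
```

```text
[688.34 227.65 107.89] [ 0.22  1.05 -1.01  1.44  0.92  1.17  0.03] [ 0.18 -0.26 -2.92]
```

View pics/t3c.png

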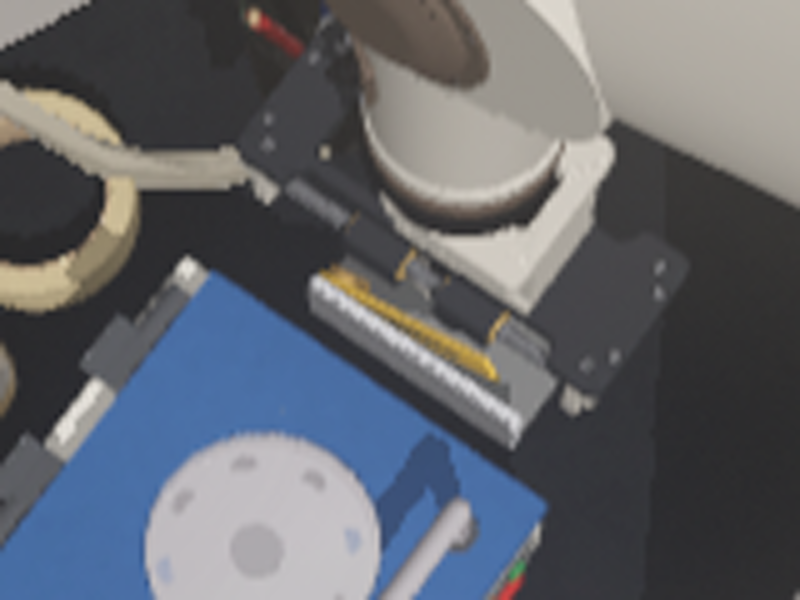

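Request:
servo_tool(
  deltas=[0, 0, -0.6, 0, -0.4, 0.29, -0.3, 0, -0.4, 0.29, 0, 0, -0.4, 0.29, 0, 0, -0.4, 0.28, 0, 0, 0, 0, 0, 0, 0, 0, 0, 0],
)

```text
t: 13.65
position: [671.9, 239.0, 98.3]
tool_rot: [0.945, 2.996, -0.0]
ft_force: [1.0, 0.2, -2.4]
width: 15.9
gripper_force: 25.0
```

Request:
servo_tool(
  deltas=[-0.16, 0.12, 0, 0, 0, 0, 0, 0],
)

```text
t: 13.85
position: [670.4, 240.0, 98.2]
tool_rot: [-0.946, -2.996, -0.0]
ft_force: [-0.5, -0.5, -3.5]
width: 15.8
gripper_force: 25.0
```

Request:
servo_tool(
  deltas=[-0.16, 0.12, 0, 0, 0, 0, 0, 0],
)

```text
t: 14.05
position: [668.6, 241.4, 98.3]
tool_rot: [-0.946, -2.996, -0.0]
ft_force: [-0.8, -0.5, -3.3]
width: 15.9
gripper_force: 25.0
```

Now at ~136 mm by estimate; continue in 1–2 mm steps until contact.

Request:
servo_tool(
  deltas=[-0.12, 0.09, 0, 0, 0, 0, 0, 0],
)

```text
t: 14.25
position: [667.4, 242.3, 98.2]
tool_rot: [-0.945, -2.996, -0.0]
ft_force: [-0.8, -0.1, -3.5]
width: 15.7
gripper_force: 25.0
```

Request:
servo_tool(
  deltas=[-0.12, 0.09, 0, 0, 0, 0, 0, 0],
)

```text
t: 14.45
position: [666.2, 243.2, 98.3]
tool_rot: [-0.946, -2.996, -0.0]
ft_force: [-0.5, -0.3, -3.2]
width: 16.0
gripper_force: 25.0
```

Request:
servo_tool(
  deltas=[-0.12, 0.09, 0, 0, 0, 0, 0, 0],
)

```text
t: 14.65
position: [665.0, 244.1, 98.2]
tool_rot: [-0.946, -2.996, -0.0]
ft_force: [-0.2, 0.5, -2.7]
width: 16.0
gripper_force: 25.0
```

Request:
servo_tool(
  deltas=[-0.12, 0.09, 0, 0, 0, 0, 0, 0],
)

```text
t: 14.85
position: [663.8, 244.9, 98.2]
tool_rot: [-0.946, -2.996, -0.0]
ft_force: [-0.1, -0.2, -3.4]
width: 16.3
gripper_force: 25.0
```

Request:
servo_tool(
  deltas=[-0.12, 0.09, 0, 0, 0, 0, 0, 0],
)

```text
t: 15.05
position: [663.5, 245.1, 98.3]
tool_rot: [0.947, 2.994, -0.0]
ft_force: [1.8, -0.6, -2.9]
width: 16.1
gripper_force: 25.0
```

Request:
servo_tool(
  deltas=[-0.12, 0.09, 0, 0, 0, 0, 0, 0],
)

```text
t: 15.25
position: [663.4, 245.1, 98.4]
tool_rot: [0.947, 2.992, -0.001]
ft_force: [4.7, -1.6, -3.1]
width: 15.9
gripper_force: 25.0
```

Request:
servo_tool(
  deltas=[0, 0, -0.1, 0, 0, 0, 0, 0],
)

```text
t: 15.45
position: [663.4, 245.1, 98.2]
tool_rot: [0.948, 2.992, -0.001]
ft_force: [3.3, -3.2, -0.3]
width: 15.6
gripper_force: 25.0
```

Request:
servo_tool(
  deltas=[0, 0, -0.1, 0, 0, 0, 0, 0],
)

```text
t: 15.65
position: [663.5, 245.2, 98.2]
tool_rot: [0.948, 2.991, -0.001]
ft_force: [0.9, -4.9, 5.9]
width: 16.0
gripper_force: 25.0
```

Request:
servo_tool(
  deltas=[-0.15, 0.11, 0, 0, -0.1, 0.07, 0, 0, 0, 0, 0, 0],
)

```text
t: 15.95
position: [663.1, 245.3, 98.4]
tool_rot: [0.949, 2.987, -0.002]
ft_force: [5.9, -5.9, 5.0]
width: 15.9
gripper_force: 25.0
```

Request:
servo_tool(
  deltas=[0, 0, 0, 0, 0, 0, 0, 0, 0, 0, 0, 0, 0, 0, 0, 0, 0, 0, 0, 0, 0, 0, 0, 0],
  fingers=0.5,
)

```text
t: 16.55
position: [658.8, 248.7, 96.1]
tool_rot: [-0.945, -2.996, -0.0]
ft_force: [0.1, 0.1, -0.0]
width: 45.7
gripper_force: 0.0
```

Request:
servo_tool(
  deltas=[0.4, -0.28, 0, 0, 0, 0, 1, 0, 0, 0, 2, 0, 0, 0, 3, 0, 0, 0, 3, 0, 0, 0, 3, 0, 0, 0, 0, 0],
)

```text
t: 17.25
position: [664.9, 247.8, 223.8]
tool_rot: [0.944, 2.99, 0.011]
ft_force: [1.3, -0.6, -0.1]
width: 45.8
gripper_force: 0.0
```

Run:
```python
from h import *
np.set_printoptions(precision=2,suppress=True)
s=manip.state(); print(s["position"],s["tool_rot"],s["joints"],s["ft_force"],s["width"])
```

```text
[664.91 247.83 223.84] [0.94 2.99 0.01] [ 0.24  0.91 -1.11  1.43  0.83  1.29  0.03] [ 1.27 -0.63 -0.14] 45.83291793501275
```

Request:
servo_tool(
  deltas=[0, 0, 1, 0, -3, 0.25, 0, 0, -3, 0.25, 0, 0, -3, 0.25, 0, 0, -3, 0.25, 0, 0, -3, 0.25, 0, 0, 0, 0, 0, 0, 0, 0, 0, 0],
)

```text
t: 18.05
position: [512.9, 257.8, 226.6]
tool_rot: [0.944, 2.995, -0.001]
ft_force: [0.1, 0.5, 0.0]
width: 45.9
gripper_force: 0.0
```

Run:
```python
from h import *
np.set_printoptions(precision=2,suppress=True)
s=manip.state(); print(s["position"],s["joints"],2*np.degrees(np.arctan2(s["tool_rot"][1],s["tool_rot"][0]))-90)
snap("top","t4"); snap("scene","s4")
a=cv2.resize(cv2.imread("pics/t4.png")[65:165,245:378],(800,600),interpolation=2)[:, :]
b=cv2.resize(cv2.imread("pics/s4.png")[180:320,190:370],(800,600),interpolation=2)
cv2.imwrite("pics/m4.png",np.vstack([cv2.resize(a,(400,300)),cv2.resize(b,(400,300))]))
cv2.imwrite("pics/t4c.png",a); cv2.imwrite("pics/s4c.png",b)
for n in("gauge","gauge_grip","blade_pivot"):
    for c in("top","scene"): print(n,c,[(x["location"],x["score"]) for x in manip.landmark_of(c,n)[:2]])
```

```text
[512.91 257.85 226.59] [ 0.33  0.74 -1.2   1.79  0.76  1.16 -0.16] 55.00632201309281
gauge top []
gauge scene [([276.8, 260.6], 0.97)]
gauge_grip top []
gauge_grip scene [([270.1, 250.4], 0.87)]
blade_pivot top []
blade_pivot scene [([295.8, 266.9], 0.66)]
```

View pics/t4c.png

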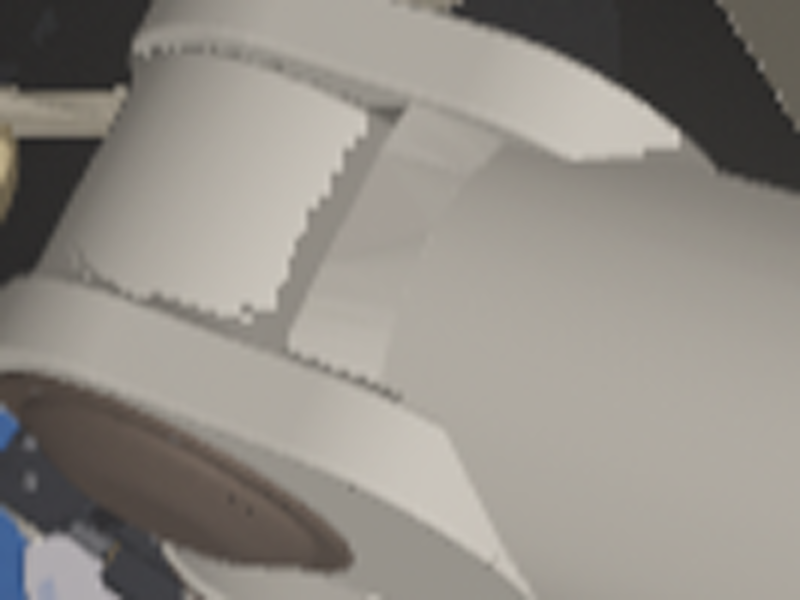

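View pics/s4c.png

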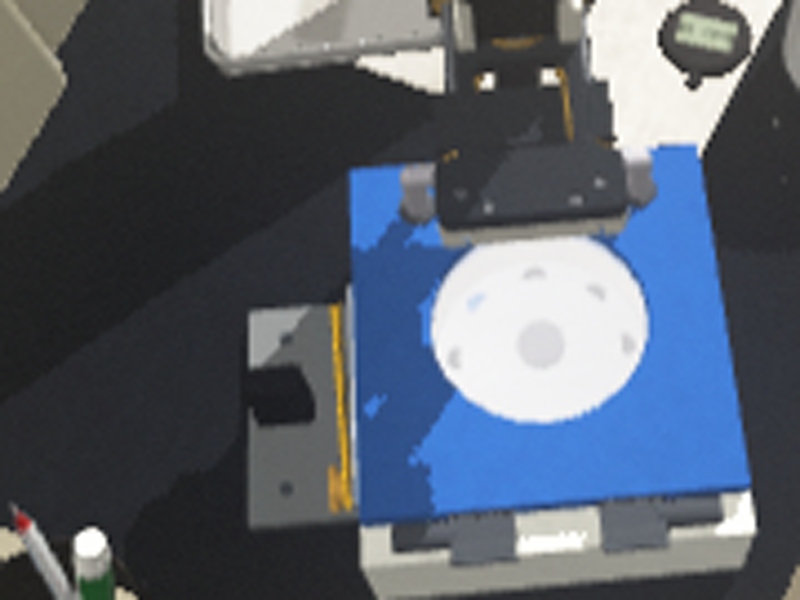

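Run:
```python
from h import *
from scipy.optimize import least_squares
def line(f,c,box):
    r0,r1,c0,c1=box; im=cv2.imread(f"pics/{f}.png"); h=cv2.cvtColor(im[r0:r1,c0:c1],cv2.COLOR_BGR2HSV)
    m=cv2.inRange(h,(14,130,90),(32,255,255)); n,l,st,_=cv2.connectedComponentsWithStats(m,connectivity=8)
    k=1+np.argmax(st[1:,4]); ys,xs=np.nonzero(l==k); 
    P=np.stack([xs+c0,ys+r0],1).astype(np.float32)
    vx,vy,x0,y0=cv2.fitLine(P,cv2.DIST_HUBER,0,.01,.01).ravel()
    t=(P-[x0,y0])@[vx,vy]; 
    keep=t>-99
    # drop quarter near the pivot (wing nut): pivot end given as the wider end
    w=[np.ptp(((P-[x0,y0])@[-vy,vx])[s]) for s in(t<np.quantile(t,.25),t>np.quantile(t,.75))]
    keep=t>t.min()+.27*np.ptp(t) if w[0]>w[1] else t<t.max()-.27*np.ptp(t)
    vx,vy,x0,y0=cv2.fitLine(P[keep],cv2.DIST_HUBER,0,.01,.01).ravel()
    a=np.array([x0,y0]);b=a+20*np.array([vx,vy])
    N=np.cross(ray(c,a[::-1])[1],ray(c,b[::-1])[1]); print(f,len(xs),w,np.ptp(t),np.degrees(np.arctan2(vy,vx)))
    return N/np.linalg.norm(N)
d=lambda y,th:np.array([-np.cos(th)*np.cos(y),-np.cos(th)*np.sin(y),np.sin(th)])
A=line("scene0","scene",(130,205,235,335)); B=line("top0","top",(175,250,340,440))
r=least_squares(lambda p:[A@d(*p),B@d(*p)],[1.48,.5]); print("yaw,th",np.degrees(r.x[0]),r.x[1])
for y in(84,84.8,85.5): 
    print(y,[least_squares(lambda p:N@d(np.radians(y),p[0]),[.45]).x[0] for N in(A,B)])
for f,box in(("t2",(80,125,270,330)),("t3",(95,135,275,325))):
    N=line(f,"top",box); print(f,[(y,least_squares(lambda p:N@d(np.radians(y),p[0]),[.45]).x[0]) for y in(54.5,55,55.5)])
N=line("s4","scene",(245,305,255,275)); print("s4",[(y,least_squares(lambda p:N@d(np.radians(y),p[0]),[.45]).x[0]) for y in(54.5,55,55.5)])
```

```text
scene0 109 [np.float32(2.714603), np.float32(4.0952973)] 38.946114 58.527206
top0 9 [np.float32(0.18438455), np.float32(0.18438455)] 7.064364 14.0892935
yaw,th 76.73454858648604 -0.07876382823956948
84 [np.float64(0.3999629396446291), np.float64(-0.8484370825955356)]
84.8 [np.float64(0.4456650799792098), np.float64(-0.8961333024135981)]
85.5 [np.float64(0.4840290846040954), np.float64(-0.9336081206149031)]
t2 96 [np.float32(2.3427382), np.float32(3.3235707)] 43.034225 28.463877
t2 [(54.5, np.float64(0.3557649783979194)), (55, np.float64(0.3316109090826996)), (55.5, np.float64(0.3070245271883749))]
t3 72 [np.float32(2.0948672), np.float32(2.0948672)] 39.946438 30.172485
t3 [(54.5, np.float64(0.3036102749644031)), (55, np.float64(0.2754960717965649)), (55.5, np.float64(0.24690766516479504))]
s4 118 [np.float32(2.0519104), np.float32(4.130122)] 47.088943 86.87828
s4 [(54.5, np.float64(0.33141833691018957)), (55, np.float64(0.2565939018727004)), (55.5, np.float64(0.17869837406138386))]
```

```bash
cat > fit.py <<'E'
from h import *
from scipy.optimize import least_squares
SS=6
cams={c:K(c) for c in("scene","top")}
def pj(c,P):
    i,E=cams[c]; q=(P-E[:3,3])@E[:3,:3]
    return np.stack([i["cx"]+i["fx"]*q[:,0]/-q[:,2], i["cy"]+i["fy"]*q[:,1]/q[:,2]],1)
box=lambda x,y,z:np.array([[a,b,c] for a in x for b in y for c in z],float)
# name,cam,roi(r0,r1,c0,c1),gauge origin,yaw deg
u=np.array([np.cos(.96),np.sin(.96),0]);v=np.array([-u[1],u[0],0])
g=lambda p,z:np.array([p[0],p[1],z])+14*v
V=[("scene0","scene",(132,192,258,312),np.array([435,35,4.5]),84.8),
   ("top0","top",(205,232,355,425),np.array([435,35,4.5]),84.8),
   ("t2","top",(82,122,272,330),g((687,228.4),101.5),55.),
   ("t3","top",(96,132,275,326),g((688.3,227.6),10),55.),
   ("s4","scene",(244,306,256,276),g((663.3,245.2),0),55.)]
O=[]
for f,c,(r0,r1,c0,c1),*_ in V:
    im=cv2.imread(f"pics/{f}.png").astype(float)[r0:r1,c0:c1]; b,gg,r=im[...,0],im[...,1],im[...,2]
    y=np.clip(((r+gg)/2-b)/(np.maximum(r,gg)+15)-.12,0,.5); O.append(y)
def render(k,th,o,yaw,dx,dy):
    f,c,(r0,r1,c0,c1),p,y0=V[k]; a=np.radians(y0+yaw); R=np.array([[np.cos(a),-np.sin(a),0],[np.sin(a),np.cos(a),0],[0,0,1]])
    B=box((-104+o,o),(-1.5,1.5),(-9,9)); ct,st=np.cos(th),np.sin(th)
    B=np.stack([48+B[:,0]*ct+B[:,2]*st,18.5+B[:,1],22-B[:,0]*st+B[:,2]*ct],1)
    F=box((-60,60),(22,30),(0,34)); N=box((26,64),(10,18),(6,42))
    def fill(P,sh):
        q=pj(c,P@R.T+p)+[dx,dy]; q=(q-[c0,r0]+.5)*SS
        m=np.zeros(((r1-r0)*SS,(c1-c0)*SS),np.float32); cv2.fillConvexPoly(m,cv2.convexHull(np.round(q*16).astype(np.int32)),1,shift=4); return m
    m=fill(B,0)
    if not(f=="scene0"): m*=1-fill(F,0)
    w=1-fill(N,0)
    dn=lambda m:cv2.resize(m,None,fx=1/SS,fy=1/SS,interpolation=cv2.INTER_AREA)
    return cv2.GaussianBlur(dn(m),(0,0),.4),dn(w)
def res(p,ks,full=False):
    th,o=p[:2]; out=[(o-8)/3]
    for j,k in enumerate(ks):
        yaw,dx,dy=p[2+3*j:5+3*j]; m,w=render(k,th,o,yaw,dx,dy); y=O[k]
        gain=(m*w*y).sum()/((m*w*m).sum()+1e-6)
        out+=list(((y-gain*m)*w/max(.15,gain)/.3).ravel())+[yaw/.6,dx/1.,dy/1.]
    return np.array(out)
def go(ks):
    best=None
    for t0 in(.36,.42,.48,.54,.6,.66):
        p=np.r_[t0,8,np.zeros(3*len(ks))]
        ds=np.r_[.02,1.5,np.tile([.4,.4,.4],len(ks))]
        for s in(1.,.3):
            r=least_squares(lambda q:res(q*ds,ks),p/ds,diff_step=.15*s,x_scale=1.,max_nfev=25); p=r.x*ds
        print("   ",round(t0,2),round(p[0],3),round(r.cost,1))
        if best is None or r.cost<best[0]: best=(r.cost,p)
    print([V[k][0] for k in ks],best[0],np.round(best[1],2),flush=True)
E
python3 - <<'E'
from fit import *
print([ (v[0],round(o.max(),2)) for v,o in zip(V,O)])
go([0,1]); go([0,1,2,3]); go([0,1,2,3,4])
E
```

```text
[('scene0', np.float64(0.48)), ('top0', np.float64(0.33)), ('t2', np.float64(0.37)), ('t3', np.float64(0.37)), ('s4', np.float64(0.5))]
    0.36 0.398 663.3
    0.42 0.414 661.7
    0.48 0.415 653.7
    0.54 0.418 652.2
    0.6 0.418 647.7
    0.66 0.428 653.9
['scene0', 'top0'] 647.6935929170643 [ 0.42 11.4   0.    0.    0.    0.    0.    0.  ]
    0.36 0.471 1294.6
    0.42 0.478 1303.0
    0.48 0.474 1283.4
    0.54 0.464 1269.5
    0.6 0.469 1292.0
    0.66 0.467 1288.9
['scene0', 'top0', 't2', 't3'] 1269.4875820513894 [0.46 6.96 0.   0.   0.   0.   0.   0.   0.   0.   0.   0.   0.   0.  ]
    0.36 0.509 3994.3
    0.42 0.489 3995.7
    0.48 0.514 4028.2
    0.54 0.554 3969.0
    0.6 0.605 4173.2
    0.66 0.599 4148.5
['scene0', 'top0', 't2', 't3', 's4'] 3968.9598466622238 [0.55 7.22 0.   0.   0.   0.   0.   0.   0.   0.   0.   0.   0.   0.
 0.   0.   0.  ]
```

```bash
sed -i 's|r=least_squares(lambda q:res(q\*ds,ks),p/ds,diff_step=.15\*s,x_scale=1.,max_nfev=25); p=r.x\*ds|z=20-p/ds; r=least_squares(lambda q:res((q-z)*ds,ks),np.full(len(p),20.),diff_step=.02*s,x_scale=1.,max_nfev=25); p=(r.x-z)*ds|' fit.py
timeout 300 python3 - <<'E'
from fit import *
go([0,1]); go([2,3]); go([0,1,2,3]); go([0]); go([4])
E
```

```text
0.36 0.45 73.5
    0.42 0.438 72.2
    0.48 0.501 93.0
    0.54 0.502 92.8
    0.6 0.57 99.0
    0.66 0.565 90.0
['scene0', 'top0'] 72.20349474828826 [ 0.44 10.48 -0.62 -0.41  1.16 -1.48  0.57 -0.87]
    0.36 0.336 131.7
    0.42 0.382 145.8
    0.48 0.375 138.4
    0.54 0.39 146.2
    0.6 0.427 160.6
    0.66 0.404 152.5
['t2', 't3'] 131.72248690786014 [ 0.34 13.65  0.23  2.31 -0.96  0.59  1.73 -1.02]
    0.36 0.394 223.6
    0.42 0.381 215.0
    0.48 0.394 217.8
    0.54 0.418 234.9
    0.6 0.408 221.4
    0.66 0.465 250.6
['scene0', 'top0', 't2', 't3'] 214.98597377117036 [ 0.38 12.82 -0.92 -0.71  0.08 -1.08  0.94 -1.02 -0.79  2.68 -0.38  0.17
  2.13 -0.33]
    0.36 0.467 37.0
    0.42 0.386 39.4
    0.48 0.451 38.2
    0.54 0.447 42.9
    0.6 0.454 37.6
    0.66 0.467 34.6
['scene0'] 34.60951034075743 [ 0.47 11.69 -0.47 -0.64  1.18]
    0.36 0.526 47.2
    0.42 0.597 53.2
    0.48 0.594 57.5
    0.54 0.69 67.5
    0.6 0.554 48.9
    0.66 0.566 50.5
['s4'] 47.170611021798564 [ 0.53  5.99 -1.32 -1.4   1.59]
```

```bash
cat >> fit.py <<'E'
D=[]
rois=[(132,192,245,312),(195,232,355,425),None,None,(244,306,242,276)]
for k,(f,*_) in enumerate(V):
    if rois[k] is None: D.append(None); continue
    r0,r1,c0,c1=rois[k]; im=cv2.imread(f"pics/{f}.png").astype(float)[r0:r1,c0:c1].max(2); D.append(np.clip((95-im)/45,0,1))
def rblock(k,yaw,dx,dy):
    f,c,_,p,y0=V[k]; r0,r1,c0,c1=rois[k]; a=np.radians(y0+yaw); R=np.array([[np.cos(a),-np.sin(a),0],[np.sin(a),np.cos(a),0],[0,0,1]])
    q=pj(c,box((-8,8),(-29,1),(10,62))@R.T+p)+[dx,dy]; q=(q-[c0,r0]+.5)*SS
    m=np.zeros(((r1-r0)*SS,(c1-c0)*SS),np.float32); cv2.fillConvexPoly(m,cv2.convexHull(np.round(q*16).astype(np.int32)),1,shift=4)
    far=cv2.dilate(m,np.ones((5*SS,5*SS)))
    dn=lambda m:cv2.resize(m,None,fx=1/SS,fy=1/SS,interpolation=cv2.INTER_AREA)
    return cv2.GaussianBlur(dn(m),(0,0),.4),dn(far)
res0=res
def res(p,ks):
    out=list(res0(p,ks))
    for j,k in enumerate(ks):
        if D[k] is None: continue
        yaw,dx,dy=p[2+3*j:5+3*j]; m,far=rblock(k,yaw,dx,dy); out+=list(((D[k]-m)*far/.3).ravel()); out.append(yaw/.35)
    return np.array(out)
E
timeout 400 python3 - <<'E'
from fit import *
for k in(0,1):
    print(np.round(D[k][::3,::3],1).max(), (D[k]>.5).sum(), rblock(k,0,0,0)[0].sum())
go([0]); go([1]); go([0,1])
E
```

```text
1.0 559 211.80557
0.9 141 168.86111
    0.36 0.382 103.1
    0.42 0.381 101.2
    0.48 0.444 96.4
    0.54 0.47 98.9
    0.6 0.512 109.8
    0.66 0.441 92.2
['scene0'] 92.19927958107615 [ 0.44 10.62 -0.18 -0.35  1.18]
    0.36 0.456 147.3
    0.42 0.517 152.1
    0.48 0.525 154.5
    0.54 0.542 154.3
    0.6 0.551 155.0
    0.66 0.543 154.9
['top0'] 147.27389398990843 [ 0.46  9.2  -1.3  -0.08 -0.82]
    0.36 0.397 246.9
    0.42 0.458 247.9
    0.48 0.432 241.9
    0.54 0.455 246.4
    0.6 0.445 248.4
    0.66 0.479 251.8
['scene0', 'top0'] 241.94253218367487 [ 0.43 10.56 -0.59 -0.31  1.25 -0.7   0.02 -0.86]
```

Run:
```python
from h import *
np.set_printoptions(precision=1,suppress=True)
S=lambda x,y:[180+(y+.5)*140/600-.5,190+(x+.5)*.225-.5]
n=np.array([.819,-.574]);u=np.array([.574,.819])
e=np.array([[572.3,187.5],[679.6,340.2]])
print("lid edge lat",e@n,e@u)
a,b=onz("scene",S(248,310),10)[:2],onz("scene",S(248,528),10)[:2]; d=b-a
print("foot right edge",np.linalg.norm(d),np.degrees(np.arctan2(d[1],d[0])),a@n,b@n,(a+b)@u/2)
# finer: grey-level edges of the foot's right side, by rows
im=cv2.imread("pics/s4.png").astype(float).max(2); 
pts=[]
for r in list(range(256,263))+list(range(280,300)):
    g=np.diff(im[r,238:252]); k=np.argmax(g); w=g[max(0,k-1):k+2].clip(0); pts.append((r,238.5+(np.arange(max(0,k-1),k-1+len(w)+ (1 if k==0 else 0))[:len(w)]*w).sum()/w.sum()))
P=np.array([onz("scene",p,10)[:2] for p in pts],np.float32); vx,vy,x,y=cv2.fitLine(P,cv2.DIST_HUBER,0,.01,.01).ravel()
print("fit yaw",np.degrees(np.arctan2(vy,vx))%180,"lat",np.array([x,y])@n)
```

```text
lid edge lat [361.1 361.3] [482.1 668.7]
foot right edge 121.2155058875042 55.25531438860723 425.7056924794201 425.1128568598883 581.864758091649
fit yaw 55.028793 lat 425.5523161315918
```

Request:
servo_tool(
  deltas=[0.25, 0.25, -1.5, 0, 0, 0, -1.5, 0, 0, 0, -1, 0, 0, 0, -0.8, 0, 0, 0, 0, 0, 0, 0, 0, 0],
)

```text
t: 19.05
position: [515.5, 260.7, 178.1]
tool_rot: [-0.945, -2.995, -0.0]
ft_force: [0.2, -0.1, -0.4]
width: 45.6
gripper_force: 0.0
```

Request:
servo_tool(
  deltas=[0, 0, 0, 0, 0, 0, 0, 0, 0, 0, 0, 0, 0, 0, 0, 0, 0, 0, 0, 0, 0, 0, 0, 0, 0, 0, 0, 0, 0, 0, 0, 0],
  fingers=1,
  grip_force=40,
)

```text
t: 19.85
position: [515.5, 260.2, 178.2]
tool_rot: [-0.946, -2.996, 0.001]
ft_force: [-2.2, -2.7, 2.8]
width: 10.6
gripper_force: 40.0
```

Request:
servo_tool(
  deltas=[0, 0, 0, 0, 0, 0, 0, 0, 0, 0, 0, 0],
)

```text
t: 20.15
position: [515.5, 260.2, 178.2]
tool_rot: [-0.946, -2.996, 0.001]
ft_force: [-1.8, -3.3, 4.0]
width: 10.9
gripper_force: 40.0
```

Request:
servo_tool(
  deltas=[0, 0, 0.1, 0, 0.03, 0.04, 0.3, 0, 0.05, 0.07, 0.4, 0, 0, 0, 0, 0, 0, 0, 0, 0],
)

```text
t: 20.65
position: [516.8, 262.0, 186.2]
tool_rot: [0.946, 2.995, 0.002]
ft_force: [2.8, 0.5, -6.4]
width: 10.8
gripper_force: 40.0
```

Request:
servo_tool(
  deltas=[0.1, 0.14, 0.4, 0, 0.1, 0.14, 0.4, 0, 0.2, 0.28, 0.8, 0, 0.2, 0.28, 0.8, 0, 0.24, 0.34, 0.75, 0, 0.24, 0.34, 0.75, 0, 0.28, 0.4, 0.7, 0, 0.28, 0.4, 0.7, 0, 0, 0, 0, 0, 0, 0, 0, 0],
)

```text
t: 21.65
position: [532.3, 284.0, 239.5]
tool_rot: [-0.946, -2.995, 0.005]
ft_force: [-3.1, -6.3, -3.1]
width: 10.5
gripper_force: 40.0
```

Request:
servo_tool(
  deltas=[0.1, 0.14, 0.26, 0, 0.1, 0.14, 0.26, 0, 0, 0, 0, 0, 0, 0, 0, 0, 0, 0, 0, 0],
)

```text
t: 22.15
position: [534.5, 287.2, 244.7]
tool_rot: [-0.946, -2.995, 0.003]
ft_force: [-2.6, -5.5, -2.6]
width: 10.9
gripper_force: 40.0
```

Run:
```python
from h import *
np.set_printoptions(precision=3,suppress=True)
snap("scene","s6"); snap("top","t6"); s=manip.state(); p=s["position"]; print(p,s["ft_force"],s["width"])
rise=p[2]-178.2; du=(p[0]-515.5)*.574+(p[1]-260.2)*.819
print("theta from z",np.arcsin((45+rise)/172)-.2647,"from u",np.arccos((166-du)/172)-.2647)
a=cv2.imread("pics/s6.png")[160:320,180:400]; cv2.imwrite("pics/s6c.png",cv2.resize(a,(800,582),interpolation=2))
```

```text
[534.492 287.116 244.703] [-2.601 -4.826 -2.573] 10.833698598342275
theta from z 0.44061710513020985 from u 0.42163879062757087
```

View pics/s6c.png

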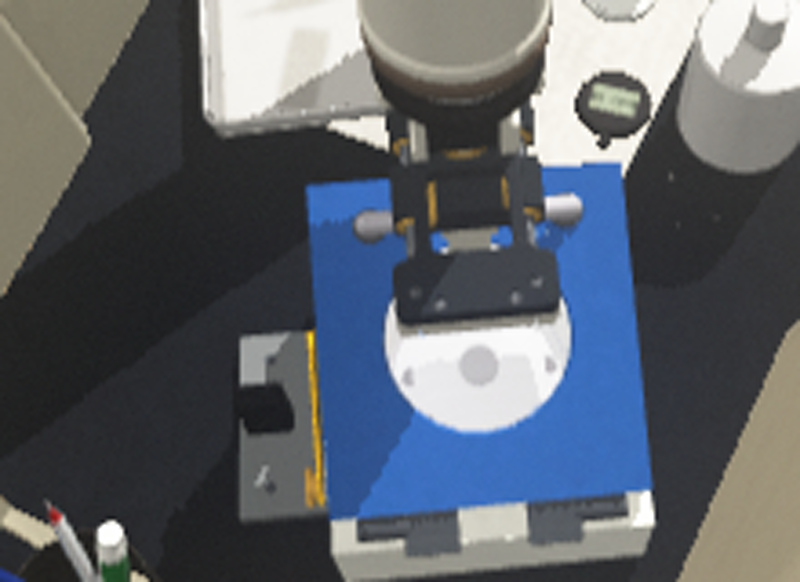

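Run:
```python
from h import *
from scipy.optimize import least_squares
n=np.array([.819,-.574]);u=np.array([.574,.819])
for th in(.0,.36,.40,.44,.48,.52):
    f=193*np.cos(th)-8*np.sin(th); z=86+8*np.cos(th)+193*np.sin(th)
    print(th,[np.round(proj("scene",[*(u*(675-f)+n*l),z]),1) for l in(361.2,182.9)])
im=cv2.cvtColor(cv2.imread("pics/s6.png"),cv2.COLOR_BGR2HSV); m=cv2.inRange(im,(100,140,40),(125,255,255))
c=max(cv2.findContours(m,0,cv2.CHAIN_APPROX_NONE)[0],key=cv2.contourArea)[:,0]
for s in(c[:,0]+c[:,1],c[:,1]-c[:,0]): print("front corner px",c[s.argmin()][::-1])
im=cv2.cvtColor(cv2.imread("pics/scene0.png"),cv2.COLOR_BGR2HSV); m=cv2.inRange(im,(100,140,40),(125,255,255))
c=max(cv2.findContours(m,0,cv2.CHAIN_APPROX_NONE)[0],key=cv2.contourArea)[:,0]
for s in(c[:,0]+c[:,1],c[:,1]-c[:,0]): print("shut",c[s.argmin()][::-1])
s=manip.state();print(s["t"],s["position"],s["ft_force"],s["gripper_force"])
```

```text
0.0 [array([219.1, 267.7]), array([212.3, 346.3])]
0.36 [array([210.7, 264. ]), array([203.5, 349.4])]
0.4 [array([210.4, 263.5]), array([203.1, 349.8])]
0.44 [array([210.3, 263.1]), array([202.9, 350.3])]
0.48 [array([210.3, 262.7]), array([202.8, 350.8])]
0.52 [array([210.4, 262.3]), array([202.9, 351.4])]
front corner px [211 264]
front corner px [205 349]
shut [219 269]
shut [214 345]
22.25 [534.49249047 287.11580045 244.70335296] [-2.60071546 -4.82593362 -2.57329788] 40.003706216812134
```

```bash
python3 -c "
from plant import manip
print(manip.sign_off())"
```

```text
the job is handed in; nothing more can be done
None
```

I've handed the job in: the gauge stands flush against the centrifuge's right-hand side and has been let go of. The gripper is holding the lid at about 0.44 rad (arm position gives 0.42–0.44), against a camera estimate of 0.43–0.46 rad for the blade from the main fits (outlying views read 0.34–0.53). Sign-off returned no verdict, so I don't know the result.

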